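Close a sprung trial mould with its cover plate and hold it shut

ROBOT

A 7-joint arm with a two-finger parallel gripper is mounted at the origin on the work surface; the furniture and walls round the work are solid. World frame = base frame: x ahead of the robot, y to its left, z up, the work surface at z = 0. Lengths are in m, angles in rad, forces in N, time in s.
With the tool pointing down it reaches from about 0.425 to 0.875 m from the base axis. Payload 8.4 kg.
Tool frame: the origin (TCP) lies between the finger pads; the fingertips stand 22 mm ahead of it and the grasp point (between the pads) lies 3 mm ahead of it; z points along the fingers, x is the direction in which the jaws open and shut, and the axes are right-handed (so a half turn about z gives the same grasp; the last joint's range is limited). The gripper opens to 87 mm and grips with 3 to 60 N. Pads are 19 mm wide; open, the fingers measure 117 mm over their backs; the gripper's body (75 mm by 190 mm) begins 51 mm behind the grasp point.
Start: joints at [-1.439, 0.333, 0.04, 1.465, -0.013, 1.343, -0.059], TCP at [0.149, 0.633, 0.245] pointing down, gripper open.
Joint ranges: [-2.58, 2.58], [-0.38, 2.09], [-1.3, 1.39], [0.25, 2.4], [-1.5, 4.64], [0.08, 2.09], [-2.65, 2.65]. Speed limits (rad/s): [2.22, 2.22, 2.79, 2.79, 3.14, 3.14, 3.14].

INTERFACE

Orientations are given as a unit quaternion [x, y, z, w].
In Python, from station import * gives the robot as it stands. The module is installed in compiled form; this text tells all that it offers.
- The arm moves only by the shell command python3 -m jog 'ROWS'. ROWS is JSON, a list of rows, each an object with "travel": the shift along the world's x, y, z in units of 4 cm (1.0 is 4 cm), a list of three; "turn": the turn, a rotation vector about the world's x, y, z in units of 6 degrees (1.0 is 6 degrees), a list of three; "fingers": the gripper's target within -1 to 1 (fully open at 1, half-way at 0, shut at -1). A call has 1 to 12 rows; each row shifts and turns the commanded pose from where the row before left it; what a row does not reach is not made up. A row lasts 1/12 s, in which the tool goes at most 41.7 mm and 7.16 degrees, less where a joint would pass 70% of its speed; a pose out of reach is approached as far as the arm can. A call with a number of a shift or a turn outside -1 to 1 is refused whole. A call with a gripper value outside its range is refused whole. The fingers move at their own pace and stop on an object; the grip force is fixed at half the most. Time passes only in rows, so rows that do not move let the fingers close. It gives the time, the measured TCP pose, the force and the opening at its end, in the units of the state.
- read_state(): the state, without advancing time (a new reading comes with each control period).
- grab_frame(name): name is "scene" or "side" or "wrist"; returns the picture (420x560x3 uint8, red, green, blue); there is no depth.
- camera_info(name): a dict with "fx", "fy", "cx", "cy" (pixels), "R" (3x3) and "t" (3): a world point X has camera coordinates R X + t. Camera axes: x right, y down, z forward; pixel columns grow to the right and rows downward; lengths in m; the calibration is good to about 2 mm. A picture is of the moment at which its call begins: read the wrist's pose just before it. camera_info takes no time and is no camera call; for the wrist camera it gives the pose at the moment of the call.
- hand_in(): hands the job in, once; it reports no verdict.
The state is a dict: "time": time; "joints": joint angles; "joint_velocities": joint speeds; "tau": joint torques, N m; "tool_pos": TCP position; "orientation": TCP orientation; "wrist_force": force on the tool from outside, world axes, zero at the start; "torque": the same for the moment, N m; "gripper_width": opening from 0.0 (shut) to 1.0 (fully open).
Only numpy, scipy, OpenCV 4.12 (cv2) and the standard library are available. Lean on these libraries where they do the work, as an engineer would, in place of code of your own. Each camera call takes 0.05 s, during which the arm holds its last target. There are 200 camera calls.

TASK

Get the trial mould ready for its clamp screws: lift its cover plate, the one with the red handle, off the top of the pile of mould plates and bring it over the open mould with the yellow marks at the same end, feeling for the two guide pins hidden beneath it until it drops on to both. Then press it down against the springs until it lies flat on the mould all round, and finish while still holding it down, because the springs lift it again as soon as you let go. Leave the rest of the pile, and the screws standing ready, where they are.

Things in the scene. Friction and masses are not known exactly. Their poses are not given: they have to be found in the camera images.
- cover: loose cover plate: grey aluminium, 150 x 90 x 28 mm, 0.52 to 0.78 kg, red handle across its middle, yellow mark at its -x end. Origin: centre of its underside, z up, x along the 150 mm. Two blind bores in the underside, 22 mm deep, y = 0: 18 mm wide at x = -55 mm, 14 mm wide at x = +55 mm. It starts flat on the pile of mould plates, underside about 86 mm above the bench
- cover_handle (a point): centre of the red handle bar, 54 mm above the cover's underside: square bar, rounded edges, 22 mm thick in the cover's x (pinch it there), 72 mm long in its y, 22 mm high, on two steel collars (16 mm thick, 24 mm either side of the middle); 15 mm gap between plate and bar. Axes as the cover's
- big_bore (a point): middle of the mouth of the big bore (18 mm) in the cover's underside, at its yellow end; axes as the cover's
- small_bore (a point): middle of the mouth of the small bore (14 mm) in the cover's underside; axes as the cover's
- mould_base: lower half of the mould with its plywood board (222 x 122 x 18 mm), fixed: dark flange 196 x 90 x 12 mm under a grey block 150 x 90 mm, top face 52 mm above the bench; yellow mark on the block's -x end. Origin: centre of the board's underside, z up, x along the length. Two guide pins on y = 0 stand 20 mm above the top face. Fully home, the cover's origin is 52 mm over the base's, axes alike
- big_pin_tip (a point): top of the big guide pin (16 mm thick, at the base's x = -55 mm), 72 mm above the bench; the last 5 mm narrows by 2.8 mm in radius to a flat tip. Goes only into the cover's big bore, 1 mm clearance all round. Axes as the base's
- small_pin_tip (a point): top of the small guide pin (12 mm thick, at the base's x = +55 mm), 72 mm above the bench, tip narrowed like the big one's; for the small bore, 1 mm clearance. Axes as the base's
- stripper (a joint): travel (m) of the sprung steel plate, 72 x 70 mm, in the middle of the mould's top face: 0 = up, 8 mm proud of the face; 0.008 = pressed flush. Springs push it up with about 11 N at 0 and 18 N at 0.008, more than the cover weighs: the cover needs roughly 10 to 13 N of extra push to stay home
- pile_top: mould plate on which the cover lies at the start: grey steel, 140 x 130 x 36 mm, loose, 2 kg; origin at the middle of its underside, about 51 mm above the bench
- pile_bottom: lowest mould plate of the pile: grey steel, 165 x 150 x 26 mm, loose, 2 kg; origin at the middle of its underside; it lies on a fixed plywood board 180 x 166 x 18 mm
- screw_1: black cap screw standing on its head on the bench, left of the middle, 16 mm thick, 42 mm high, origin at its foot; leave alone
- screw_2: black cap screw like screw_1; leave alone
- screw_3: black cap screw like screw_1; leave alone
- screw_4: black cap screw like screw_1; leave alone
Mind the look-alikes: they are no part of the job. Leave any turquoise look-alike of the cover alone.

How it is judged:
On the way, in this order (a step that is already met when the one before it is completed fails the run):
1. the cover plate is lifted at least 3 cm clear of the pile, held by the gripper (height (world z) of cover above 0.116 m and contact force between cover and pile_top below 0.1 N and contact force between the fingers and cover above 1 N), for 0.2 s.
2. the cover plate has dropped on to both guide pins, at least 8 mm down (z of big_bore in the frame of big_pin_tip below -0.008 m and z of small_bore in the frame of small_pin_tip below -0.008 m and horizontal distance between big_bore and big_pin_tip below 0.0025 m and horizontal distance between small_bore and small_pin_tip below 0.0025 m), for 0.1 s.
At the end, for the whole second after the job is handed in: cover home on the mould: bores within 2.5 mm of their pins sideways and within 2 mm of fully down, level within 0.03 rad, stripper plate pressed in more than 6.2 of its 8 mm, cover at rest, the gripper still holding or pressing it with over 3 N (value of joint stripper above 0.0062 m and z of big_bore in the frame of big_pin_tip below -0.018 m and z of small_bore in the frame of small_pin_tip below -0.018 m and horizontal distance between big_bore and big_pin_tip below 0.0025 m and horizontal distance between small_bore and small_pin_tip below 0.0025 m and angle between cover's own z axis and vertical below 0.03 rad and linear speed of cover below 0.01 m/s and contact force between the fingers and cover above 3 N); the arm keeps its last pose, push and grip.
It fails at once if the rest of the pile is dragged along or knocked (more than 2 cm) (distance of any of pile_top, pile_bottom from where it was at the start of the episode above 0.02 m).
It fails at once if a cap screw is knocked over or pushed away (more than 3 cm) (distance of any of screw_1, screw_2, screw_3, screw_4 from where it was at the start of the episode above 0.03 m or angle between any of screw_1, screw_2, screw_3, screw_4's own z axis and vertical above 0.6 rad).
It also fails if it takes over 45 s, if anything falls off the work surface, if the arm or the gripper's body presses on something with over 40 N, if the wrist force passes 120 N, or if a joint passes its speed limit or range.

## Working session

There is one attempt and no reset: what is moved stays moved. The work goes in short steps, Python scripts to look and compute and a shell command to move; the robot and the scene stay as the last step left them, time stands still between calls to the robot, and variables do not carry over. Pictures are saved under pics/ and viewed, about 8 in all and at most 12, crops included, and the job is handed in when it is done.

```bash
mkdir -p pics; python3 - <<'E'
from station import *
import cv2
s=read_state(); print(s['tool_pos'],s['orientation'],s['wrist_force'],s['gripper_width'],s['time'])
for n in ("scene","side"):
    c=camera_info(n); print(n,c)
    cv2.imwrite(f'pics/{n}0.png',grab_frame(n)[:,:,::-1])
E
```

```text
[0.14865212 0.63233672 0.24365786] [ 7.83829001e-01  6.20976196e-01 -5.90784642e-04  5.58839969e-04] [-0.18949167 -0.81805352  0.90662967] 0.999204556198916 0.0
scene {'fx': 521.38749160411, 'fy': 521.38749160411, 'cx': 282.225990202878, 'cy': 206.89139917071205, 'R': array([[ 0.50372731, -0.86362343, -0.02033158],
       [-0.36669123, -0.19245215, -0.91021959],
       [ 0.78217411,  0.46595788, -0.41362655]]), 't': array([-0.21568602,  0.27945485,  0.8733078 ])}
side {'fx': 542.4426684506262, 'fy': 542.4426684506262, 'cx': 284.15542352381226, 'cy': 209.6781335935473, 'R': array([[-0.84039809, -0.54186988,  0.01039633],
       [-0.32121748,  0.48254981, -0.81484049],
       [ 0.43652077, -0.68812987, -0.57959201]]), 't': array([0.39974145, 0.24046208, 1.46354437])}
```

View pics/scene0.png

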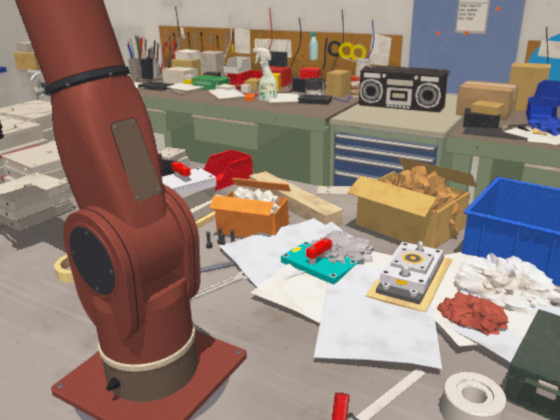

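View pics/side0.png

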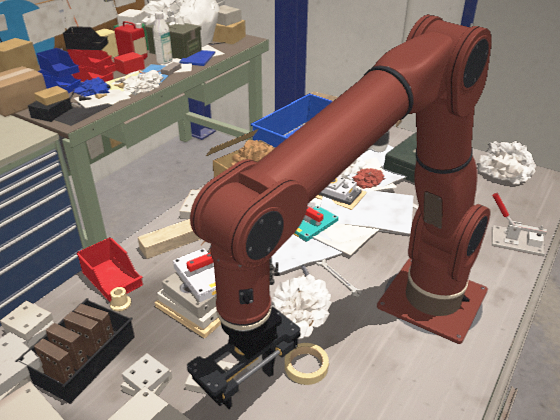

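Scene: the turquoise look-alike is at (318,255), the mould at (410,270), the screws at (210-235,238) and the true cover at about (185,178), partly behind the arm. In the side view the cover's handle is at (200,262). I'll enlarge these parts next.

```bash
cat > h.py <<'E'
import numpy as np
from station import *
def onz(c,u,v,z):
    d=c['R'].T@np.array([(u-c['cx'])/c['fx'],(v-c['cy'])/c['fy'],1]); o=-c['R'].T@c['t']
    return o+d*(z-o[2])/d[2]
def proj(c,X):
    p=c['R']@np.asarray(X)+c['t']; return np.array([c['fx']*p[0]/p[2]+c['cx'],c['fy']*p[1]/p[2]+c['cy']])
E
python3 - <<'E'
from h import *
import cv2
a=cv2.imread('pics/scene0.png');b=cv2.imread('pics/side0.png')
A=cv2.resize(a[232:307,362:462],(400,300),interpolation=2)
B=cv2.resize(b[235:310,150:250],(400,300),interpolation=2)
C=cv2.resize(a[140:215,150:250],(400,300),interpolation=2)
D=cv2.resize(b[150:225,300:400],(400,300),interpolation=2)
cv2.imwrite('pics/crop0.png',np.vstack([np.hstack([A,B]),np.hstack([C,D])]))
cs,cd=camera_info('scene'),camera_info('side')
print(onz(cd,200,262,.151),onz(cs,182,168,.151),onz(cs,410,262,.06),[onz(cs,u,238,.0) for u in (209,220,231)])
E
```

```text
[0.49643134 0.3564601  0.151     ] [0.48755801 0.33074895 0.151     ] [ 0.45617478 -0.28890485  0.06      ] [array([0.43424222, 0.21725275, 0.        ]), array([0.44736078, 0.19263256, 0.        ]), array([0.46045519, 0.1680577 , 0.        ])]
```

View pics/crop0.png

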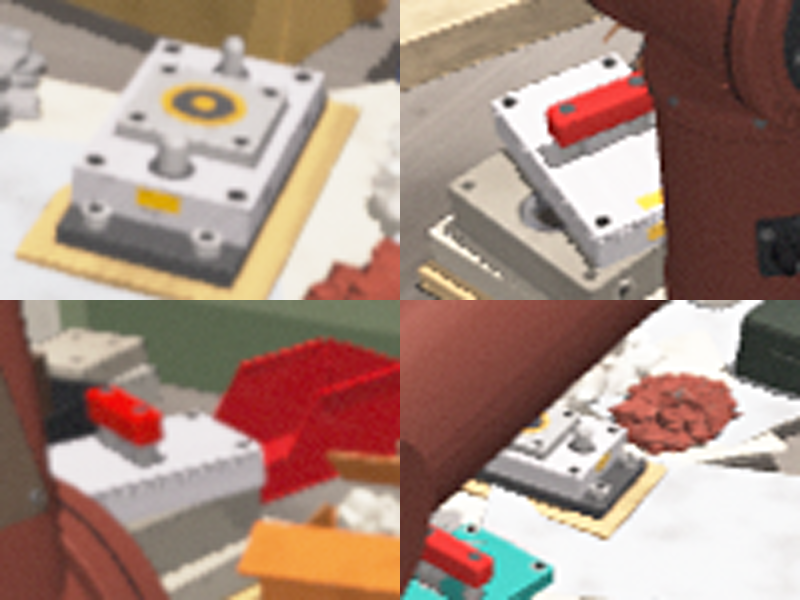

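```bash
python3 - <<'E'
from h import *
cs,cd=camera_info('scene'),camera_info('side')
A=[onz(cs,362+x/4,232+y/4,.052) for x,y in((75,170),(245,220),(327,75),(160,40))]
print('base',np.round(A,4)); c=np.mean(A,0); print(c,[np.linalg.norm(A[i]-A[i-1]) for i in range(4)])
d=(A[2]+A[3]-A[0]-A[1]); print('yaw',np.degrees(np.arctan2(d[1],d[0])))
for (x,y) in ((175,142),(233,42)): print('pin tips',onz(cs,362+x/4,232+y/4,.072))
B=[onz(cd,150+x/4,235+y/4,.114) for x,y in((94,98),(213,52),(190,238))]
print('cover',B,np.linalg.norm(B[0]-B[1]),np.linalg.norm(B[0]-B[2]))
d=B[0]-B[2]; print('yaw',np.degrees(np.arctan2(d[1],d[0])),'centre',(B[1]+B[2])/2)
E
```

```text
base [[ 0.3946 -0.2493  0.052 ]
 [ 0.3905 -0.3365  0.052 ]
 [ 0.55   -0.3342  0.052 ]
 [ 0.5462 -0.2425  0.052 ]]
[ 0.47032334 -0.29064063  0.052     ] [np.float64(0.15175986715409454), np.float64(0.08732389323635455), np.float64(0.15957819772913506), np.float64(0.09171449786558461)]
yaw 1.6795143872757226
pin tips [ 0.41142548 -0.29361691  0.072     ]
pin tips [ 0.52591475 -0.28818456  0.072     ]
cover [array([0.59020063, 0.35552627, 0.114     ]), array([0.55604343, 0.27659111, 0.114     ]), array([0.45452881, 0.42019751, 0.114     ])] 0.0860085703762378 0.1502970807797331
yaw -25.48592596938113 centre [0.50528612 0.34839431 0.114     ]
```

Estimates that match the given sizes: base centre (0.469,-0.291) with yaw about 2°, cover (0.505,0.348) with yaw -25.5°. In the crop, the yellow marks are at the near ends of both. Moving above the cover now.

```bash
R='x'; python3 -m jog '[{"travel":[0.37,-0.3,0.1],"turn":[0,0,-0.71],"fingers":1},{"travel":[0.37,-0.3,0.1],"turn":[0,0,-0.71],"fingers":1},{"travel":[0.37,-0.3,0.1],"turn":[0,0,-0.71],"fingers":1},{"travel":[0.37,-0.3,0.1],"turn":[0,0,-0.71],"fingers":1},{"travel":[0.37,-0.3,0.1],"turn":[0,0,-0.71],"fingers":1},{"travel":[0.37,-0.3,0],"turn":[0,0,-0.71],"fingers":1},{"travel":[0.37,-0.3,0],"turn":[0,0,-0.71],"fingers":1},{"travel":[0.37,-0.3,0],"turn":[0,0,-0.71],"fingers":1},{"travel":[0.37,-0.3,0],"turn":[0,0,-0.71],"fingers":1},{"travel":[0.37,-0.3,0],"turn":[0,0,-0.71],"fingers":1},{"travel":[0.37,-0.3,0],"turn":[0,0,-0.71],"fingers":1},{"travel":[0.37,-0.3,0],"turn":[0,0,-0.71],"fingers":1}]'
python3 -m jog '[{"travel":[0.37,-0.3,0],"turn":[0,0,-0.71],"fingers":1},{"travel":[0.37,-0.3,0],"turn":[0,0,-0.71],"fingers":1},{"travel":[0.37,-0.3,0],"turn":[0,0,-0.71],"fingers":1},{"travel":[0.37,-0.3,0],"turn":[0,0,-0.71],"fingers":1},{"travel":[0.37,-0.3,0],"turn":[0,0,-0.71],"fingers":1},{"travel":[0.37,-0.3,0],"turn":[0,0,-0.71],"fingers":1},{"travel":[0.37,-0.3,0],"turn":[0,0,-0.71],"fingers":1},{"travel":[0.37,-0.3,0],"turn":[0,0,-0.71],"fingers":1},{"travel":[0.37,-0.3,0],"turn":[0,0,-0.71],"fingers":1},{"travel":[0.37,-0.3,0],"turn":[0,0,-0.71],"fingers":1},{"travel":[0,0,0],"turn":[0,0,-0.71],"fingers":1},{"travel":[0,0,0],"turn":[0,0,-0.71],"fingers":1}]'
python3 - <<'E'
from h import *
import cv2,json
c=camera_info('wrist');cv2.imwrite('pics/w1.png',grab_frame('wrist')[:,:,::-1])
np.save('pics/w1.npy',c,allow_pickle=True)
s=read_state();q=s['orientation'];print(s['tool_pos'],np.degrees(2*np.arctan2(q[1],q[0])),s['time'],s['wrist_force'])
print(c)
E
```

```text
time: 1.1
tool_pos: [0.3268, 0.4879, 0.2642]
orientation: [0.975, 0.22, -0.0, 0.0]
wrist_force: [0.6, 0.2, -0.5]
gripper_width: 0.999
time: 2.1
tool_pos: [0.4753, 0.3672, 0.2642]
orientation: [0.975, -0.224, 0.0, 0.0]
wrist_force: [-0.1, 0.9, -0.6]
gripper_width: 0.999
[0.4747033  0.3679511  0.26410276] -26.069361900704457 2.15 [0.31029433 0.70615548 0.01351821]
{'fx': 368.3730354145872, 'fy': 368.3730354145872, 'cx': 278.7087592412892, 'cy': 214.49057736338395, 'R': array([[ 8.99704457e-01, -4.36499271e-01,  5.25509662e-04],
       [-4.17244844e-01, -8.59662704e-01,  2.94765627e-01],
       [-1.28213220e-01, -2.65421215e-01, -9.55569437e-01]]), 't': array([-0.26741494,  0.47203187,  0.56908976])}
```

View pics/w1.png

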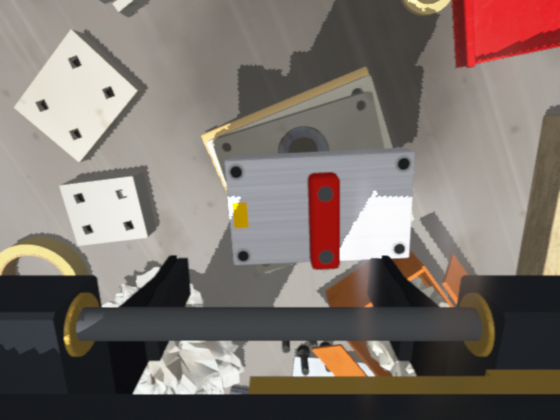

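The wrist view shows the cover with corners near (227,160), (413,150), (409,257), (234,268), its yellow mark on the left (-x), and the handle screws at (326,194) and (326,257).

```bash
python3 - <<'E'
from h import *
c=np.load('pics/w1.npy',allow_pickle=True).item()
P=[onz(c,u,v,.114) for u,v in((227,160),(413,150),(409,257),(234,268))]
print(np.round(P,4),[np.linalg.norm(P[i]-P[i-1]) for i in range(4)],np.mean(P,0))
d=P[1]+P[2]-P[0]-P[3];print(np.degrees(np.arctan2(d[1],d[0])))
H=[onz(c,u,v,.151) for u,v in((326,194),(326,257))];print(H,np.mean(H,0));d=H[0]-H[1];print(np.degrees(np.arctan2(d[1],d[0]))-90,np.linalg.norm(d))
E
```

```text
[[0.4544 0.4177 0.114 ]
 [0.5893 0.361  0.114 ]
 [0.5553 0.2763 0.114 ]
 [0.4156 0.3326 0.114 ]] [np.float64(0.09350528297127063), np.float64(0.14634051885407878), np.float64(0.0912473805481661), np.float64(0.1506518849086949)] [0.50364055 0.3469044  0.114     ]
-22.382259894985026
[array([0.5132538 , 0.36865047, 0.151     ]), array([0.49374949, 0.32424678, 0.151     ])] [0.50350164 0.34644863 0.151     ]
-23.71346586127629 0.04849851048849132
```

```bash
python3 -m jog '[{"travel":[0.36,-0.27,0],"turn":[0,0,0.23],"fingers":1},{"travel":[0.36,-0.27,0],"turn":[0,0,0.23],"fingers":1},{"travel":[0,0,-0.45],"turn":[0,0,0],"fingers":1},{"travel":[0,0,-0.45],"turn":[0,0,0],"fingers":1},{"travel":[0,0,-0.45],"turn":[0,0,0],"fingers":1},{"travel":[0,0,-0.45],"turn":[0,0,0],"fingers":1},{"travel":[0,0,0],"turn":[0,0,0],"fingers":1},{"travel":[0,0,0],"turn":[0,0,0],"fingers":1}]'; python3 - <<'E'
from station import *
import numpy as np
s=read_state();q=s['orientation'];print(s['tool_pos'],np.degrees(2*np.arctan2(q[1],q[0])),s['wrist_force'])
E
```

```text
time: 2.82
tool_pos: [0.5024, 0.3469, 0.1919]
orientation: [0.981, -0.196, -0.001, 0.001]
wrist_force: [0.3, -0.7, -0.5]
gripper_width: 1.002
[0.50244083 0.34692894 0.19188297] -22.621215631284244 [ 0.30261431 -0.696795   -0.53670544]
```

Good to a millimetre. Next I go down 48 mm and close the fingers.

```bash
python3 -m jog '[{"travel":[0.02,0,-0.4],"turn":[0,0,-0.08],"fingers":1},{"travel":[0,0,-0.4],"turn":[0,0,0],"fingers":1},{"travel":[0,0,-0.4],"turn":[0,0,0],"fingers":1},{"travel":[0,0,0],"turn":[0,0,0],"fingers":1},{"travel":[0,0,0],"turn":[0,0,0],"fingers":1}]';python3 -m jog '[{"travel":[0,0,0],"turn":[0,0,0],"fingers":-1},{"travel":[0,0,0],"turn":[0,0,0],"fingers":-1},{"travel":[0,0,0],"turn":[0,0,0],"fingers":-1},{"travel":[0,0,0],"turn":[0,0,0],"fingers":-1},{"travel":[0,0,0],"turn":[0,0,0],"fingers":-1},{"travel":[0,0,0],"turn":[0,0,0],"fingers":-1},{"travel":[0,0,0],"turn":[0,0,0],"fingers":-1},{"travel":[0,0,0],"turn":[0,0,0],"fingers":-1},{"travel":[0,0,0],"turn":[0,0,0],"fingers":-1},{"travel":[0,0,0],"turn":[0,0,0],"fingers":-1},{"travel":[0,0,0],"turn":[0,0,0],"fingers":-1},{"travel":[0,0,0],"turn":[0,0,0],"fingers":-1}]'
```

```text
time: 3.23
tool_pos: [0.504, 0.3473, 0.1454]
orientation: [0.98, -0.201, 0.0, -0.0]
wrist_force: [-0.3, -0.9, 0.7]
gripper_width: 0.999
time: 4.23
tool_pos: [0.5037, 0.3472, 0.1445]
orientation: [0.98, -0.201, -0.0, 0.0]
wrist_force: [-1.9, 0.6, -0.6]
gripper_width: 0.247
```

The fingers hold the bar: 21.5 mm opening. Lifting.

```bash
python3 -m jog '[{"travel":[0,0,0.1],"turn":[0,0,0],"fingers":-1},{"travel":[0,0,0.2],"turn":[0,0,0],"fingers":-1},{"travel":[0,0,0.3],"turn":[0,0,0],"fingers":-1},{"travel":[0,0,0.3],"turn":[0,0,0],"fingers":-1},{"travel":[0,0,0.3],"turn":[0,0,0],"fingers":-1},{"travel":[0,0,0.3],"turn":[0,0,0],"fingers":-1},{"travel":[0,0,0.3],"turn":[0,0,0],"fingers":-1},{"travel":[0,0,0.3],"turn":[0,0,0],"fingers":-1},{"travel":[0,0,0.2],"turn":[0,0,0],"fingers":-1},{"travel":[0,0,0.1],"turn":[0,0,0],"fingers":-1},{"travel":[0,0,0],"turn":[0,0,0],"fingers":-1},{"travel":[0,0,0],"turn":[0,0,0],"fingers":-1}]';python3 - <<'E'
from h import *
import cv2
c=camera_info('wrist');cv2.imwrite('pics/w2.png',grab_frame('wrist')[:,:,::-1])
np.save('pics/w2.npy',c,allow_pickle=True)
s=read_state();print(s['tool_pos'],s['orientation'],s['wrist_force'],s['torque'])
E
```

```text
time: 5.23
tool_pos: [0.5037, 0.3471, 0.2403]
orientation: [0.98, -0.201, -0.0, 0.0]
wrist_force: [0.2, -0.0, -7.1]
gripper_width: 0.252
[0.50358512 0.34694662 0.23983785] [ 9.79603912e-01 -2.00937384e-01 -3.55798808e-04  4.66003833e-04] [-0.02341327 -0.24478442 -7.88107682] [-0.10711928  0.10617496  0.03907374]
```

View pics/w2.png

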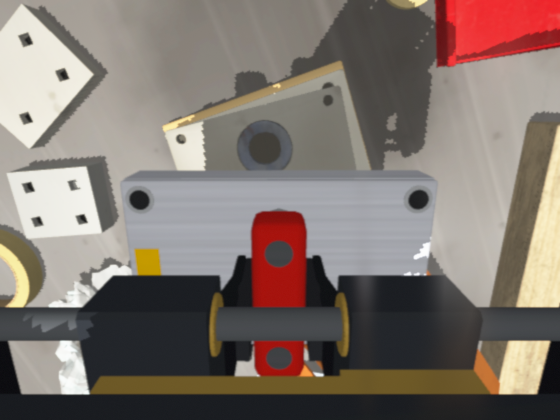

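```bash
python3 - <<'E'
from h import *
from scipy.spatial.transform import Rotation as Ro
c=np.load('pics/w2.npy',allow_pickle=True).item();s=read_state()
T=Ro.from_quat(s['orientation']).as_matrix();p=s['tool_pos']
for u,v,z in((278,254,.2464),(278,358,.2464),(139,200,.2094),(418,200,.2094)): print(np.round(T.T@(onz(c,u,v,z)-p),4))
print(s['time'],s['joints'])
E
```

```text
[-0.0003 -0.0233 -0.0066]
[-0.0003  0.0256 -0.0065]
[-0.0672 -0.0356  0.0304]
[ 0.0671 -0.0355  0.0304]
5.2833 [-1.07245038  0.27309646  0.48570551  1.59015938 -0.13048454  1.31191487
 -0.9730675 ]
```

The hold is centred, with the cover about 1 mm along tool y. The weight reads 7.5 N. Carrying it past the mould lets me look back at the pins.

```bash
python3 -m jog '[{"travel":[0,-0.2,0.25],"turn":[0,0,0.12],"fingers":-1},{"travel":[0,-0.4,0.25],"turn":[0,0,0.12],"fingers":-1},{"travel":[0,-0.55,0],"turn":[0,0,0.12],"fingers":-1},{"travel":[0,-0.55,0],"turn":[0,0,0.12],"fingers":-1},{"travel":[0,-0.55,0],"turn":[0,0,0.12],"fingers":-1},{"travel":[0,-0.55,0],"turn":[0,0,0.12],"fingers":-1},{"travel":[0,-0.55,0],"turn":[0,0,0.12],"fingers":-1},{"travel":[0,-0.55,0],"turn":[0,0,0.12],"fingers":-1},{"travel":[0,-0.55,0],"turn":[0,0,0.12],"fingers":-1},{"travel":[0,-0.55,0],"turn":[0,0,0.12],"fingers":-1},{"travel":[0,-0.55,0],"turn":[0,0,0.12],"fingers":-1},{"travel":[0,-0.55,0],"turn":[0,0,0.12],"fingers":-1}]'
python3 -m jog '[{"travel":[0,-0.55,0],"turn":[0,0,0.12],"fingers":-1},{"travel":[0,-0.55,0],"turn":[0,0,0.12],"fingers":-1},{"travel":[0,-0.55,0],"turn":[0,0,0.12],"fingers":-1},{"travel":[0,-0.55,0],"turn":[0,0,0.12],"fingers":-1},{"travel":[0,-0.55,0],"turn":[0,0,0.12],"fingers":-1},{"travel":[0,-0.55,0],"turn":[0,0,0.12],"fingers":-1},{"travel":[0,-0.55,0],"turn":[0,0,0.12],"fingers":-1},{"travel":[0,-0.55,0],"turn":[0,0,0.12],"fingers":-1},{"travel":[0,-0.55,0],"turn":[0,0,0.12],"fingers":-1},{"travel":[0,-0.55,0],"turn":[0,0,0.12],"fingers":-1},{"travel":[0,-0.55,0],"turn":[0,0,0.12],"fingers":-1},{"travel":[0,-0.55,0],"turn":[0,0,0.12],"fingers":-1}]'
python3 -m jog '[{"travel":[-0.11,-0.6,0],"turn":[0,0,0.12],"fingers":-1},{"travel":[-0.11,-0.6,0],"turn":[0,0,0.12],"fingers":-1},{"travel":[-0.11,-0.6,0],"turn":[0,0,0.12],"fingers":-1},{"travel":[-0.11,-0.6,0],"turn":[0,0,0.12],"fingers":-1},{"travel":[-0.11,-0.6,0],"turn":[0,0,0.12],"fingers":-1},{"travel":[-0.11,-0.6,0],"turn":[0,0,0.12],"fingers":-1},{"travel":[-0.11,-0.6,0],"turn":[0,0,0.12],"fingers":-1},{"travel":[-0.11,-0.5,0],"turn":[0,0,0.12],"fingers":-1},{"travel":[0,-0.4,0],"turn":[0,0,0.12],"fingers":-1},{"travel":[0,-0.2,0],"turn":[0,0,0.12],"fingers":-1},{"travel":[0,0,0],"turn":[0,0,0],"fingers":-1},{"travel":[0,0,0],"turn":[0,0,0],"fingers":-1}]'
python3 - <<'E'
from h import *
import cv2
c=camera_info('wrist');cv2.imwrite('pics/w3.png',grab_frame('wrist')[:,:,::-1])
np.save('pics/w3.npy',c,allow_pickle=True)
s=read_state();q=s['orientation'];print(s['tool_pos'],q,np.degrees(2*np.arctan2(q[1],q[0])),s['wrist_force'])
E
```

```text
time: 6.28
tool_pos: [0.5035, 0.1011, 0.2608]
orientation: [0.992, -0.126, -0.0, -0.0]
wrist_force: [0.7, -0.1, -7.2]
gripper_width: 0.249
time: 7.28
tool_pos: [0.5031, -0.1626, 0.2609]
orientation: [0.999, -0.051, 0.0, -0.0]
wrist_force: [0.8, 1.2, -7.8]
gripper_width: 0.248
time: 8.28
tool_pos: [0.468, -0.3732, 0.2606]
orientation: [1.0, 0.011, -0.0, -0.0]
wrist_force: [-0.4, 0.1, -7.3]
gripper_width: 0.249
[ 0.4684124  -0.37245248  0.26056009] [ 9.99937562e-01  1.11661808e-02 -1.32501748e-04 -4.14487870e-04] 1.2795767805885367 [-0.03593327 -0.34554857 -7.45521266]
```

View pics/w3.png

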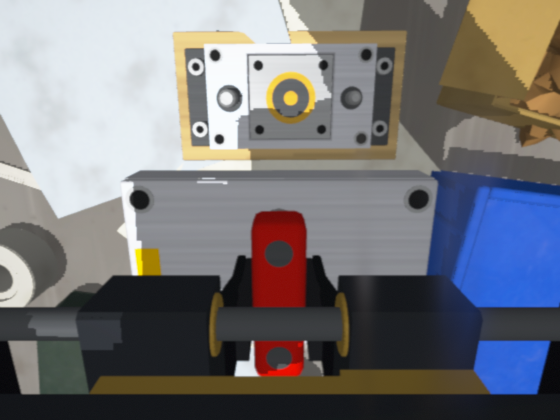

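The mould is in view: pins at about (229,97) and (352,97), stripper centre (290,98), block corners about (205,44), (375,42), (378,149), (207,150). Enlarging for exact pixels.

```bash
python3 - <<'E'
import cv2
a=cv2.imread('pics/w3.png');cv2.imwrite('pics/w3c.png',cv2.resize(a[25:165,170:410],(800,467),interpolation=2))
E
```

```text
(no output)
```

View pics/w3c.png

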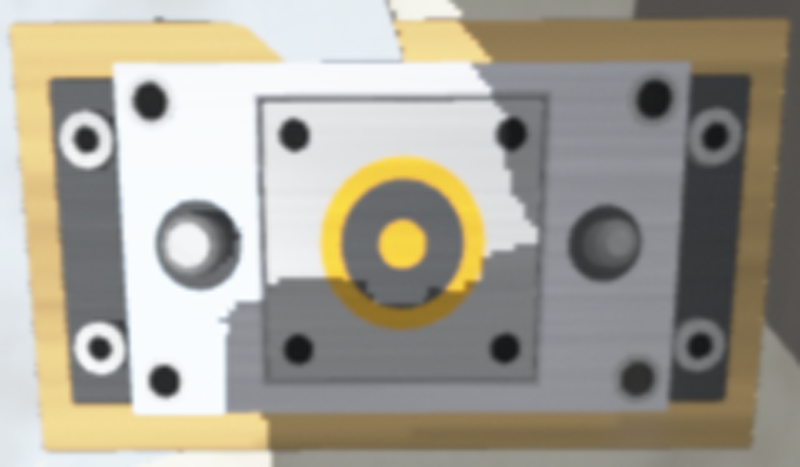

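```bash
python3 - <<'E'
from h import *
from scipy.optimize import least_squares
c=np.load('pics/w3.npy',allow_pickle=True).item()
px=np.array([(187,245),(621,240),(402,244),(113,62),(690,63),(667,410),(133,413),(258,97),(547,97),(536,381),(267,381)],float)
px=(px+.5)/3.3333-.5+[170,25]
M=np.array([(-55,0,72),(55,0,72),(0,0,60),(-75,45,52),(75,45,52),(75,-45,52),(-75,-45,52),(-36,35,60),(36,35,60),(36,-35,60),(-36,-35,60)])/1000
def f(q,M=M,px=px):
    a=q[2];R=np.array([[np.cos(a),-np.sin(a),0],[np.sin(a),np.cos(a),0],[0,0,1]])
    return np.concatenate([proj(c,R@m+[q[0],q[1],0])-p for m,p in zip(M,px)])
r=least_squares(f,[.469,-.29,.02]);print(r.x,np.degrees(r.x[2]));print(r.fun.reshape(-1,2).round(2))
a,b=[onz(c,*px[i],.072) for i in(0,1)];print(a,b,np.linalg.norm(a-b),(a+b)/2,np.degrees(np.arctan2(*(b-a)[1::-1])))
for z in (.105,): pass
s=read_state();print(s['tool_pos'])
E
```

```text
[ 0.47616146 -0.2891132   0.02403029] 1.376834170205317
[[ 0.36 -0.41]
 [-0.75  0.61]
 [-0.03 -0.21]
 [ 0.33  0.44]
 [ 0.01 -0.54]
 [-0.23  0.01]
 [ 0.38 -0.32]
 [ 1.32  1.13]
 [-1.2   0.8 ]
 [-0.93 -1.16]
 [ 0.75 -0.88]]
[ 0.42086192 -0.29077177  0.072     ] [ 0.5317433  -0.28728113  0.072     ] 0.11093630902454919 [ 0.47630261 -0.28902645  0.072     ] 1.8031247299891047
[ 0.4684124  -0.37245248  0.26056009]
```

Base fit: (0.4762,-0.2891), yaw about 1.6°, with the pin spacing 110.9 mm against 110. I go over it and down to just above the pins.

```bash
python3 -m jog '[{"travel":[0.05,0.4,0],"turn":[0,0,0.05],"fingers":-1},{"travel":[0.05,0.5,0],"turn":[0,0,0],"fingers":-1},{"travel":[0.05,0.5,0],"turn":[0,0,0],"fingers":-1},{"travel":[0.045,0.4,0],"turn":[0,0,0],"fingers":-1},{"travel":[0,0.31,-0.2],"turn":[0,0,0],"fingers":-1},{"travel":[0,0,-0.5],"turn":[0,0,0],"fingers":-1},{"travel":[0,0,-0.5],"turn":[0,0,0],"fingers":-1},{"travel":[0,0,-0.5],"turn":[0,0,0],"fingers":-1},{"travel":[0,0,-0.5],"turn":[0,0,0],"fingers":-1},{"travel":[0,0,-0.4],"turn":[0,0,0],"fingers":-1},{"travel":[0,0,-0.3],"turn":[0,0,0],"fingers":-1},{"travel":[0,0,0],"turn":[0,0,0],"fingers":-1}]'; python3 -m jog '[{"travel":[0,0,-0.05],"turn":[0,0,0],"fingers":-1},{"travel":[0,0,0],"turn":[0,0,0],"fingers":-1},{"travel":[0,0,0],"turn":[0,0,0],"fingers":-1}]'
python3 - <<'E'
from h import *
s=read_state();q=s['orientation'];print(s['tool_pos'],q,np.degrees(2*np.arctan2(q[1],q[0])),s['wrist_force'],s['torque'])
E
```

```text
time: 9.33
tool_pos: [0.4755, -0.2866, 0.1424]
orientation: [1.0, 0.015, -0.002, -0.001]
wrist_force: [-1.2, 0.3, -7.5]
gripper_width: 0.251
time: 9.58
tool_pos: [0.4771, -0.2887, 0.1436]
orientation: [1.0, 0.014, 0.001, 0.0]
wrist_force: [-1.3, 0.2, -7.1]
gripper_width: 0.251
[ 0.47708523 -0.28867411  0.14356759] [9.99901701e-01 1.40006002e-02 7.32461298e-04 1.87646094e-04] 1.6044034757958365 [-1.33657496  0.21581788 -7.1188473 ] [-0.06084542  0.00890826 -0.00758066]
```

```bash
python3 -m jog '[{"travel":[-0.01,0.01,-0.05],"turn":[0,0,0],"fingers":-1},{"travel":[-0.01,0,-0.05],"turn":[0,0,0],"fingers":-1},{"travel":[0,0,-0.05],"turn":[0,0,0],"fingers":-1},{"travel":[0,0,-0.05],"turn":[0,0,0],"fingers":-1},{"travel":[0,0,-0.05],"turn":[0,0,0],"fingers":-1},{"travel":[0,0,0],"turn":[0,0,0],"fingers":-1},{"travel":[0,0,0],"turn":[0,0,0],"fingers":-1}]'
python3 -m jog '[{"travel":[0,0,-0.05],"turn":[0,0,0],"fingers":-1},{"travel":[0,0,0],"turn":[0,0,0],"fingers":-1},{"travel":[0,0,0],"turn":[0,0,0],"fingers":-1}]'
python3 -m jog '[{"travel":[0,0,-0.05],"turn":[0,0,0],"fingers":-1},{"travel":[0,0,0],"turn":[0,0,0],"fingers":-1},{"travel":[0,0,0],"turn":[0,0,0],"fingers":-1}]'
python3 - <<'E'
from h import *
s=read_state();q=s['orientation'];print(s['tool_pos'],np.degrees(2*np.arctan2(q[1],q[0])),s['wrist_force'],s['torque'])
E
```

```text
time: 10.17
tool_pos: [0.4756, -0.2881, 0.1324]
orientation: [1.0, 0.014, -0.0, -0.0]
wrist_force: [-1.2, -0.1, -8.0]
gripper_width: 0.247
time: 10.42
tool_pos: [0.4756, -0.288, 0.1305]
orientation: [1.0, 0.014, -0.0, -0.0]
wrist_force: [0.6, 1.3, -6.4]
gripper_width: 0.253
time: 10.67
tool_pos: [0.4756, -0.288, 0.1284]
orientation: [1.0, 0.014, -0.0, -0.0]
wrist_force: [-0.5, 0.1, -8.5]
gripper_width: 0.248
[ 0.47561615 -0.28801141  0.12843206] 1.597814998983885 [-0.52880525  0.1484073  -8.49760036] [-0.11072437  0.01429611  0.02995287]
```

```bash
for i in 1; do python3 -m jog '[{"travel":[0,0,-0.05],"turn":[0,0,0],"fingers":-1},{"travel":[0,0,0],"turn":[0,0,0],"fingers":-1},{"travel":[0,0,0],"turn":[0,0,0],"fingers":-1}]'
python3 -m jog '[{"travel":[0,0,-0.05],"turn":[0,0,0],"fingers":-1},{"travel":[0,0,0],"turn":[0,0,0],"fingers":-1},{"travel":[0,0,0],"turn":[0,0,0],"fingers":-1}]'
done
python3 - <<'E'
from h import *
s=read_state();q=s['orientation'];print(s['tool_pos'],np.degrees(2*np.arctan2(q[1],q[0])),s['wrist_force'],s['torque'])
E
```

```text
time: 10.92
tool_pos: [0.4756, -0.288, 0.1264]
orientation: [1.0, 0.014, -0.0, -0.0]
wrist_force: [-0.0, 0.1, -7.9]
gripper_width: 0.252
time: 11.17
tool_pos: [0.4757, -0.2881, 0.1245]
orientation: [1.0, 0.014, -0.0, 0.0]
wrist_force: [-0.4, -0.6, -7.2]
gripper_width: 0.253
[ 0.47572555 -0.28812215  0.12449552] 1.5940803269854658 [-0.43565933 -0.57999006 -7.18979198] [-0.23377702  0.02667572  0.02554995]
```

The cover's underside is already about 6 mm below the pin tips with no resistance, so it is in the bores. Continuing on to the stripper.

```bash
python3 -m jog '[{"travel":[0,0,-0.05],"turn":[0,0,0],"fingers":-1},{"travel":[0,0,0],"turn":[0,0,0],"fingers":-1},{"travel":[0,0,-0.05],"turn":[0,0,0],"fingers":-1},{"travel":[0,0,0],"turn":[0,0,0],"fingers":-1},{"travel":[0,0,0],"turn":[0,0,0],"fingers":-1}]'
python3 -m jog '[{"travel":[0,0,-0.05],"turn":[0,0,0],"fingers":-1},{"travel":[0,0,0],"turn":[0,0,0],"fingers":-1},{"travel":[0,0,0],"turn":[0,0,0],"fingers":-1}]'
python3 -m jog '[{"travel":[0,0,-0.05],"turn":[0,0,0],"fingers":-1},{"travel":[0,0,0],"turn":[0,0,0],"fingers":-1},{"travel":[0,0,0],"turn":[0,0,0],"fingers":-1}]'
python3 - <<'E'
from h import *
s=read_state();q=s['orientation'];print(s['tool_pos'],np.degrees(2*np.arctan2(q[1],q[0])),s['wrist_force'],s['torque'])
E
```

```text
time: 11.58
tool_pos: [0.4758, -0.2883, 0.1205]
orientation: [1.0, 0.014, 0.0, 0.0]
wrist_force: [2.2, -2.7, -7.1]
gripper_width: 0.248
time: 11.83
tool_pos: [0.4758, -0.2883, 0.1185]
orientation: [1.0, 0.014, 0.0, 0.0]
wrist_force: [1.7, -2.5, -8.4]
gripper_width: 0.246
time: 12.08
tool_pos: [0.476, -0.2886, 0.117]
orientation: [1.0, 0.014, 0.0, 0.0]
wrist_force: [1.3, -3.7, -2.0]
gripper_width: 0.25
[ 0.47597716 -0.2885734   0.1169719 ] 1.5783721230733552 [ 1.31689981 -3.684756   -1.96779141] [-0.9324421  -0.16931341 -0.10968761]
```

Now touching the stripper, with a small side force (y -3.7 N), so I ease the cover toward -y while pressing.

```bash
python3 -m jog '[{"travel":[0.01,-0.02,-0.05],"turn":[0,0,0],"fingers":-1},{"travel":[0,0,0],"turn":[0,0,0],"fingers":-1},{"travel":[0,0,-0.05],"turn":[0,0,0],"fingers":-1},{"travel":[0,0,0],"turn":[0,0,0],"fingers":-1},{"travel":[0,0,0],"turn":[0,0,0],"fingers":-1}]'
python3 -m jog '[{"travel":[0,0,-0.05],"turn":[0,0,0],"fingers":-1},{"travel":[0,0,0],"turn":[0,0,0],"fingers":-1},{"travel":[0,0,0],"turn":[0,0,0],"fingers":-1}]'
python3 -m jog '[{"travel":[0,0,-0.05],"turn":[0,0,0],"fingers":-1},{"travel":[0,0,0],"turn":[0,0,0],"fingers":-1},{"travel":[0,0,0],"turn":[0,0,0],"fingers":-1}]'
python3 - <<'E'
from h import *
s=read_state();q=s['orientation'];print(s['tool_pos'],q,np.degrees(2*np.arctan2(q[1],q[0])),s['wrist_force'],s['torque'])
E
```

```text
time: 12.5
tool_pos: [0.4761, -0.2888, 0.113]
orientation: [1.0, 0.014, 0.0, -0.0]
wrist_force: [-1.9, -0.0, 5.9]
gripper_width: 0.249
time: 12.75
tool_pos: [0.4761, -0.2888, 0.1111]
orientation: [1.0, 0.014, 0.0, -0.0]
wrist_force: [-2.7, -0.1, 7.8]
gripper_width: 0.247
time: 13.0
tool_pos: [0.4761, -0.2888, 0.1092]
orientation: [1.0, 0.014, 0.0, -0.0]
wrist_force: [-3.6, 1.1, 9.3]
gripper_width: 0.248
[ 0.47612626 -0.28876728  0.10919115] [ 9.99902762e-01  1.39378121e-02  4.66683541e-05 -4.50214897e-04] 1.5972075009599989 [-3.59513156  1.14208847  9.31036503] [ 0.07724462  0.89019327 -0.05523574]
```

```bash
python3 -m jog '[{"travel":[-0.01,0,-0.025],"turn":[0,0,0],"fingers":-1},{"travel":[0,0,0],"turn":[0,0,0],"fingers":-1},{"travel":[0,0,0],"turn":[0,0,0],"fingers":-1}]'
python3 -m jog '[{"travel":[0,0,-0.025],"turn":[0,0,0],"fingers":-1},{"travel":[0,0,0],"turn":[0,0,0],"fingers":-1},{"travel":[0,0,0],"turn":[0,0,0],"fingers":-1}]'
python3 - <<'E'
from h import *
import cv2
s=read_state();q=s['orientation'];print(s['tool_pos'],q,s['wrist_force'],s['torque'])
for n in ('scene','wrist'): cv2.imwrite(f'pics/{n}4.png',grab_frame(n)[:,:,::-1])
np.save('pics/w4.npy',camera_info('wrist'),allow_pickle=True)
a=cv2.imread('pics/scene4.png')[215:315,350:470];b=cv2.imread('pics/wrist4.png')
cv2.imwrite('pics/c4.png',np.hstack([cv2.resize(a,(480,400),interpolation=2),cv2.resize(b[130:380,80:480],(320,200),interpolation=3).repeat(2,0)]))
E
```

```text
time: 13.25
tool_pos: [0.4761, -0.2888, 0.1088]
orientation: [1.0, 0.014, 0.0, -0.001]
wrist_force: [-4.9, 1.5, 15.3]
gripper_width: 0.25
time: 13.5
tool_pos: [0.4761, -0.2888, 0.1088]
orientation: [1.0, 0.014, 0.001, -0.001]
wrist_force: [-8.7, 5.9, 29.3]
gripper_width: 0.248
[ 0.47607123 -0.28883538  0.10877713] [ 9.99903306e-01  1.38581567e-02  5.85244936e-04 -9.93406948e-04] [-8.7068582   5.8615266  29.26999961] [ 1.11964015  2.26314226 -0.10340346]
```

View pics/c4.png

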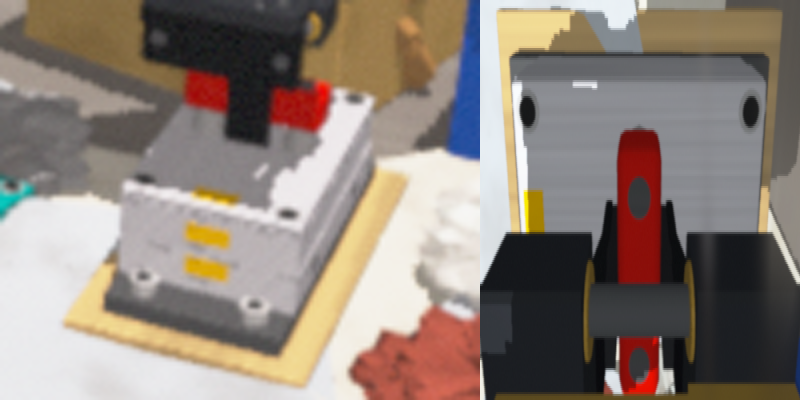

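The picture shows the cover closed on the block with both yellow marks at the same end and no gap. The sharp force rise at z 0.1088 confirms a hard stop. I'll ease the 29 N push a little, check it is steady, then hand in.

```bash
python3 -m jog '[{"travel":[0,0,0.015],"turn":[0,0,0],"fingers":-1},{"travel":[0,0,0],"turn":[0,0,0],"fingers":-1},{"travel":[0,0,0],"turn":[0,0,0],"fingers":-1},{"travel":[0,0,0],"turn":[0,0,0],"fingers":-1}]'
python3 -m jog '[{"travel":[0,0,0],"turn":[0,0,0],"fingers":-1},{"travel":[0,0,0],"turn":[0,0,0],"fingers":-1},{"travel":[0,0,0],"turn":[0,0,0],"fingers":-1},{"travel":[0,0,0],"turn":[0,0,0],"fingers":-1},{"travel":[0,0,0],"turn":[0,0,0],"fingers":-1},{"travel":[0,0,0],"turn":[0,0,0],"fingers":-1}]'
```

```text
time: 13.93
tool_pos: [0.4761, -0.2888, 0.1088]
orientation: [1.0, 0.014, 0.001, -0.001]
wrist_force: [-6.5, 4.3, 20.9]
gripper_width: 0.246
time: 14.43
tool_pos: [0.4761, -0.2888, 0.1088]
orientation: [1.0, 0.014, 0.001, -0.001]
wrist_force: [-7.3, 4.1, 20.8]
gripper_width: 0.249
```

Steady at 21 N (10 to 13 N needed), with no movement.

```bash
python3 -c "
from station import *
print(hand_in()); s=read_state(); print(s['time'],s['tool_pos'],s['wrist_force'])"
```

```text
the job is handed in; nothing more can be done
None
the job is handed in; nothing more can be done
```

The cover is on the mould and held flat against the springs, and I handed the job in at about 14.4 s of the 45 s allowed. `hand_in()` gave no verdict.

I gripped the cover by its red handle, lifted it about 95 mm off the pile, and carried it past the mould so the wrist camera could locate the pins. It went on to both pins without searching. I then pressed it down until it stopped.

**Last checks:**
- **Seated:** the push rose sharply at TCP z = 0.1088 m, which is the hard stop against the block. The scene picture showed no gap, with both yellow marks at the same end.
- **Push:** about 21 N downward, steady over the last half second. I had eased it from 29 N.
- **Level:** the tool tilt was about 0.002 rad.
- **Side force:** about 8 N remained sideways at the end (x -7.3 N, y +4.1 N), with no movement.

I did not measure the stripper's travel or the bore-to-pin offsets directly; I inferred them from the stop height and the picture. I took no final picture of the pile and screws, but nothing touched them that I saw.

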